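# Shut the test-cell guard and reset its interlock with the button pair

### The job

Push the clear sliding guard fully shut over the clamped injector until it meets the green block. Then reset the interlock: with one fingertip on each, press the two blue buttons on the yellow-topped station down together (never one without the other), hold both fully down for three seconds, let go and move clear. Do not press the black jog buttons or disturb anything else on the bench.

Things in the scene. Friction and masses are not known exactly. Their poses are not given: they have to be found in the camera images.
- cell: injector test cell fixed to the bench: aluminium plate 130 x 320 x 12 mm with a green block (110 x 30 mm, top 107 mm above the bench) across its -y end and a metal injector clamped between. Origin on the bench; the plate spans x -65..65 mm, y -175..145 mm. The guard slides along the cell's y axis and closes towards its -y, against the green block
- guard (a joint): how far the guard is open, in m: 0 = fully shut against the green block, 0.1 = fully open. It slides with about 3 N of friction, stays where it is left and has a hard stop at 0
- guard_push (a point): centre of the outer face of the green end wall of the sliding guard (the guard is a clear cover with green edges, 110 mm wide, 160 mm long along the cell's y, from 20 to 95 mm above the bench). The wall is upright, 110 mm wide and 75 mm tall, the point is 57 mm above the bench; the face looks along the cell's +y, and pushing it towards the cell's -y shuts the guard
- reset_box: reset station fixed to the bench: grey box with a yellow top plate, 90 (x) x 125 (y) x 55 mm, origin at the centre of its underside; carries two blue buttons side by side along its y axis, 60 mm apart, both at x = -8 mm. A small amber lamp bump, 6 mm high, lies at x = 34 mm
- reset_l_top (a point): top centre of the +y blue push button of the reset station (30 mm across, 60 mm from its partner, steel collar 46 mm across and 12 mm high round its foot; top 75 mm above the bench when up, so it stands 8 mm above the collar); the point moves down with the button
- reset_r_top (a point): top centre of the -y blue push button of the reset station, same size; the point moves down with the button
- reset_l (a joint): travel of the +y blue button: 0 = up at rest, 0.008 = fully down (m); a spring resists with 1.4 N at first touch, 4.5 N fully down, then a hard stop
- reset_r (a joint): travel of the -y blue button: 0 = up at rest, 0.008 = fully down (m); a spring resists with 1.4 N at first touch, 4.5 N fully down, then a hard stop
- jog_box: pump jog station, to be left alone: same box with a white top plate and two black buttons of the same size and places; origin at the centre of its underside
- jog_l (a joint): travel of the +y black button (m), same spring
- jog_r (a joint): travel of the -y black button (m), same spring
- injector_1: spare injector, 150 mm long, 26 mm thick, lying loose on the red mat, origin on its underside at mid-length
- injector_2: second spare injector, the same
- nut: loose white plastic ring, 32 mm across, 14 mm high, on the red mat, origin under its centre
- cup: small loose aluminium cup, 36 mm across, 40 mm high, standing behind (+x of) the reset station, origin under its centre
- parts_box: loose clear open box of fittings, 110 x 160 x 55 mm, origin under its centre
- oil_bottle: loose cream bottle with red cap, 64 mm across, 150 mm high, origin under its centre
- screwdriver: loose screwdriver, 180 mm long, lying near the robot, origin under its middle

How it is judged:
On the way, in this order (a step that is already met when the one before it is completed fails the run):
1. the guard is fully shut (within 4 mm) (value of joint guard below 0.004 m), for 0.2 s.
2. both blue buttons are held down together (at least 6 of 8 mm) for 2 s without a break, the guard still shut (value of joint each of reset_l, reset_r above 0.006 m and value of joint guard below 0.004 m), for 2 s.
At the end, for the whole second after the job is handed in: The guard is shut to within 4 mm, all four buttons are up again (within 1.5 mm), and every loose thing lies still within 20 mm of where it started (value of joint guard below 0.004 m and value of joint each of reset_l, reset_r, jog_l, jog_r below 0.0015 m and distance of each of injector_1, injector_2, nut, cup, parts_box, oil_bottle, screwdriver from where it was at the start of the episode below 0.02 m and linear speed of each of injector_1, injector_2, nut, cup, parts_box, oil_bottle, screwdriver below 0.02 m/s); the robot touches nothing.
It fails at once if a blue button is pressed (over 4 mm) while the guard is open by more than 10 mm (value of joint guard above 0.01 m and value of joint any of reset_l, reset_r above 0.004 m).
It fails at once if one blue button is pressed (over 5.5 mm) while the other is up (under 1 mm) ((value of joint reset_l above 0.0055 m and value of joint reset_r below 0.001 m) or (value of joint reset_r above 0.0055 m and value of joint reset_l below 0.001 m)).
It fails at once if a black jog button is pressed (over 3 mm) (value of joint any of jog_l, jog_r above 0.003 m).
It fails at once if a loose thing is lifted, carried or knocked more than 20 mm from its place (distance of any of injector_1, injector_2, nut, cup, parts_box, oil_bottle, screwdriver from where it was at the start of the episode above 0.02 m).
It also fails if it takes over 53 s, if anything falls off the work surface, if the arm or the gripper's body presses on something with over 40 N, if the wrist force passes 120 N, or if a joint passes its speed limit or range.

### The arm

A 7-joint arm with a two-finger parallel gripper is mounted at the origin on the work surface. World frame = base frame: x ahead of the robot, y to its left, z up, the work surface at z = 0. Lengths are in m, angles in rad, forces in N, time in s.
With the tool pointing down it reaches from about 0.35 to 0.9 m from the base axis. Payload 8.1 kg.
Tool frame: the origin (TCP) lies midway between the tips of the shut fingers; the grasp point (between the pads) lies arm.hold_point_z behind it (arm.hold_point_z is the distance from the TCP to the grasp point, in m); z points along the fingers, x is the direction in which the jaws open and shut, and the axes are right-handed (so a half turn about z gives the same grasp; the last joint's range is limited). The gripper opens to 92 mm and grips with 3 to 60 N. Pads are 19 mm wide; open, the fingers measure 130 mm over their backs; the gripper's body (75 mm by 190 mm) begins 47 mm behind the grasp point.
Start: joints at [1.065, 0.434, 0.025, 1.573, -0.012, 1.134, -0.075], TCP at [0.245, -0.575, 0.227] pointing down, gripper open.
Joint ranges: [-2.62, 2.62], [-0.44, 2.09], [-1.27, 1.32], [0.08, 2.57], [-1.32, 4.46], [0.12, 2], [-2.74, 2.74]. Speed limits (rad/s): [2.22, 2.22, 3.01, 3.01, 3.14, 3.14, 3.14].

### API

Orientations are given as a rotation vector (axis times angle).
In Python, from cell import arm gives the robot as it stands.
- The arm moves only by the shell command python3 -m pendant 'ROWS' [FORCE]. ROWS is JSON, a list of rows, each an object with "dp": the shift along the tool's x, y, z in m, a list of three; "rotation": the turn, a rotation vector about the tool's x, y, z in rad, a list of three; "fingers": the closure, from -1 (fully open) to 1 (shut). In form: [{"dp": [x, y, z], "rotation": [rx, ry, rz], "fingers": fingers}, ...]. A call has 1 to 20 rows; each row is the pose to reach, as a shift and turn from the pose measured when the call began, along the tool's axes at that moment; what a row does not reach only later rows make up. A row lasts 1/8 s, in which the tool goes at most 62.5 mm and 10.7 degrees, less where a joint would pass 70% of its speed; a pose out of reach is approached as far as the arm can. A call with a gripper value outside its range is refused whole. The fingers move at their own pace and stop on an object; FORCE is the grip in N (left out, the last holds). Time passes only in rows, so rows that repeat a pose let the fingers close. It gives the time, the measured TCP pose, the force and the opening at its end, in the units of the state.
- arm.observe(): the state, without advancing time (a new reading comes with each control period).
- arm.get_image(name): name is "scene" or "top"; returns the picture (384x512x3 uint8, blue, green, red); there is no depth.
- arm.camera_params(name): a dict with "camera_matrix" (3x3 intrinsics, pixels), "rvec" (rotation vector, rad) and "tvec" (3), from world to camera coordinates, as OpenCV has them. Camera axes: x right, y down, z forward; pixel columns grow to the right and rows downward; lengths in m; the calibration is good to about 2 mm. A picture is of the moment at which its call begins. camera_params takes no time and is no camera call.
- arm.sign_off(): hands the job in, once; it reports no verdict.
The state is a dict: "clock": time; "joints": joint angles; "dq": joint speeds; "joint_efforts": joint torques, N m; "position": TCP position; "ee_rot": TCP orientation; "force": force on the tool from outside, world axes, zero at the start; "ft_torque": the same for the moment, N m; "width": opening from 0.0 (shut) to 1.0 (fully open).
Only numpy, scipy, OpenCV 4.12 (cv2) and the standard library are available. Lean on these libraries where they do the work, as an engineer would, in place of code of your own. Each camera call takes 0.05 s, during which the arm holds its last target.

## Working session

There is one attempt and no reset: what is moved stays moved. The work goes in short steps, Python scripts to look and compute and a shell command to move; the robot and the scene stay as the last step left them, time stands still between calls to the robot, and variables do not carry over. Pictures are saved under pics/ and viewed, and the job is handed in when it is done.

```bash
mkdir -p pics; ls
python3 - <<'E'
from cell import arm
import cv2
print(arm.observe()); print(arm.hold_point_z)
for n in("scene","top"):
    cv2.imwrite(f"pics/{n}0.png",arm.get_image(n)); print(n,arm.camera_params(n))
E
```

```text
pics
{'clock': 0.0, 'joints': array([ 1.06541133,  0.43519614,  0.02494445,  1.57410671, -0.01161085,
        1.13397177, -0.07506262]), 'dq': array([-1.51194365e-03,  1.99217908e-03, -7.86465784e-04,  6.40870800e-04,
        2.35092143e-04,  3.71374865e-04,  3.05518482e-05]), 'joint_efforts': array([-1.06151205e-03, -6.67854524e+01,  9.84310247e-01, -3.14449811e+01,
       -6.06885902e-02,  4.30893211e-02,  1.37291195e-04]), 'position': array([ 0.24475549, -0.57452973,  0.22595758]), 'ee_rot': array([-2.62027401e+00,  1.73178288e+00,  2.10981244e-03]), 'force': array([0.59600264, 0.52679836, 0.62517348]), 'ft_torque': array([-0.01385669, -0.02147678,  0.00948661]), 'width': 0.9993312408380182}
0.0188
scene {'camera_matrix': array([[469.59355197,   0.        , 253.23765186],
       [  0.        , 469.59355197, 191.2131791 ],
       [  0.        ,   0.        ,   1.        ]]), 'rvec': array([ 1.99905887,  1.249937  , -0.53912441]), 'tvec': array([-0.19392775, -0.26298655,  1.50132086])}
top {'camera_matrix': array([[348.33666138,   0.        , 255.96373254],
       [  0.        , 348.33666138, 189.47897159],
       [  0.        ,   0.        ,   1.        ]]), 'rvec': array([ 2.13230779, -2.18358392,  0.11608365]), 'tvec': array([-0.01631404,  0.54425775,  1.05827647])}
```

View pics/scene0.png

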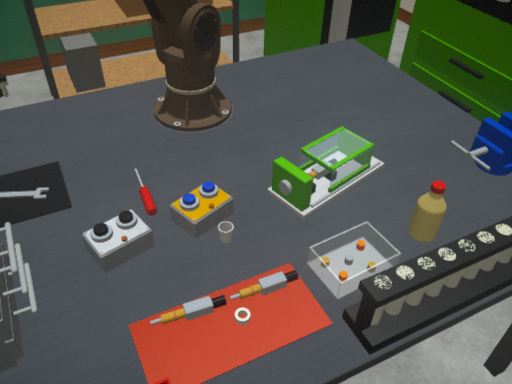

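View pics/top0.png

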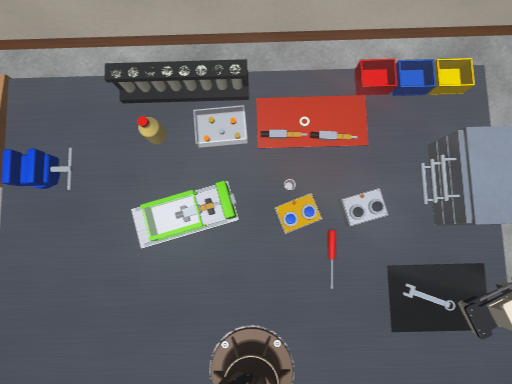

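The top view shows the cell at about (185,213) with the guard open to the left (+y), the blue reset station at (298,213), the jog station at (365,207) and the cup at (290,185). I'll zoom in to measure.

Run:
```python
import cv2
im=cv2.imread("pics/top0.png")
cv2.imwrite("pics/c1.png",cv2.resize(im[170:255,120:250],None,fx=6,fy=6,interpolation=cv2.INTER_CUBIC))
cv2.imwrite("pics/c2.png",cv2.resize(im[170:245,265:395],None,fx=6,fy=6,interpolation=cv2.INTER_CUBIC))
im=cv2.imread("pics/scene0.png")
cv2.imwrite("pics/c3.png",cv2.resize(im[120:250,150:400],None,fx=3.2,fy=3.2,interpolation=cv2.INTER_CUBIC))
```

```text
(no output)
```

View pics/c1.png

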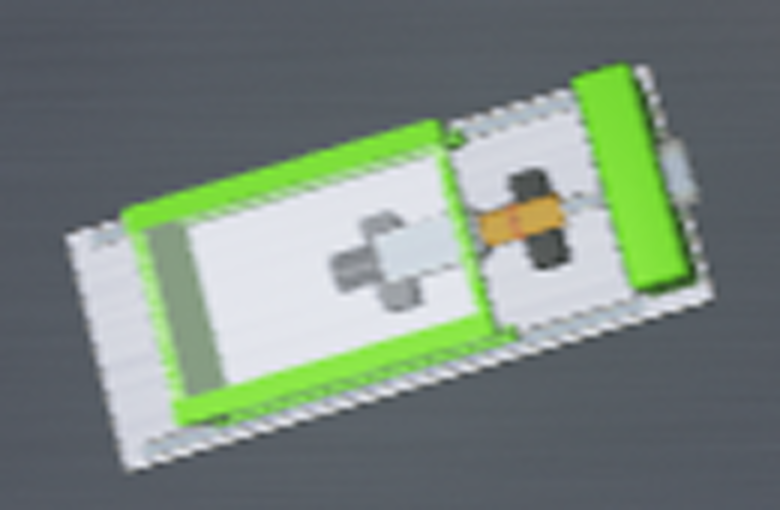

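View pics/c2.png

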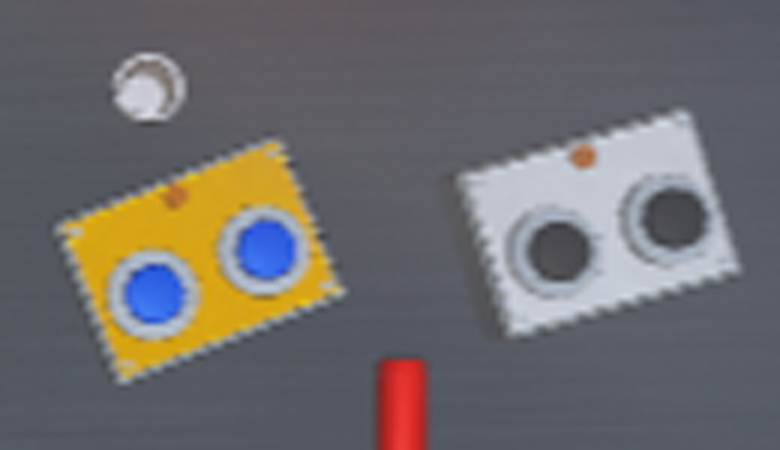

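View pics/c3.png

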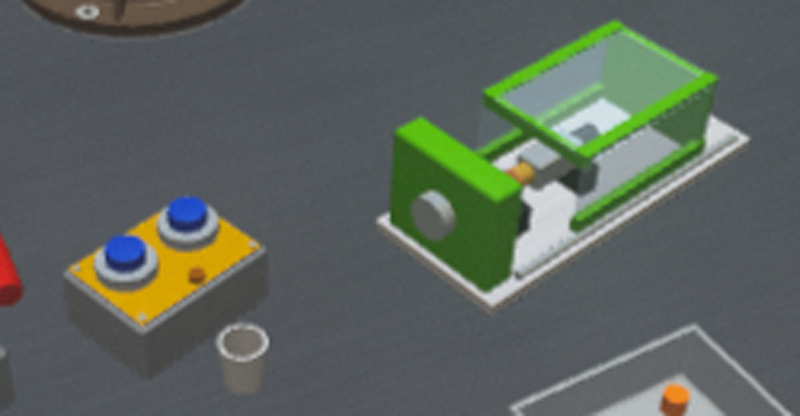

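```bash
cat > h.py <<'E'
import numpy as np,cv2
from cell import arm
def ray(n,px,z):
    c=arm.camera_params(n);R=cv2.Rodrigues(c["rvec"])[0];t=c["tvec"]
    d=R.T@np.linalg.inv(c["camera_matrix"])@[px[0],px[1],1];o=-R.T@t
    return o+d*(z-o[2])/d[2]
def crop(p,o,f): return ((p[0]+.5)/f-.5+o[0],(p[1]+.5)/f-.5+o[1])
E
python3 - <<'E'
from h import *
A=lambda p,z:ray("top",crop(p,(120,170),6),z)
B=lambda p,z:ray("top",crop(p,(265,170),6),z)
C=lambda p,z:ray("scene",crop(p,(150,120),3.2),z)
np.set_printoptions(precision=4,suppress=True)
print("plate",*[A(p,.012) for p in[(68,238),(128,470),(712,298),(645,68)]])
P=[A(p,.012) for p in[(68,238),(128,470),(712,298),(645,68)]]
u=(P[0]+P[1]-P[2]-P[3]);print("cell y dir yaw",np.arctan2(-u[0],u[1]), np.linalg.norm(u)/2, sum(P)/4)
print("scene plate",C((748,139),.012),C((492,310),.012),C((378,222),.012))
print("guard +y corners",A((122,212),.095),A((182,422),.095),"scene",C((615,22),.095),C((717,77),.095))
print("block top",[A(p,.107) for p in[(572,78),(628,63),(692,277),(638,292)]])
for nm,F,l,r in(("reset",B,(154,293),(267,250)),("jog",B,(558,251),(673,218)),("resetS",C,(186,208),(125,244))):
    L=F(l,.075);R=F(r,.075);d=L-R
    print(nm,L,R,np.linalg.norm(d),"yaw",np.arctan2(-d[0],d[1]))
print("reset corners",[B(p,.055) for p in[(55,228),(275,140),(343,292),(120,382)]])
print("cup",B((150,87),.04),C((243,340),.04))
print("screwdriver tip",B((402,360),.02))
import scipy.spatial.transform as s
print(s.Rotation.from_rotvec(arm.observe()["ee_rot"]).as_matrix())
E
```

```text
plate [0.4925 0.3692 0.012 ] [0.3705 0.3355 0.012 ] [0.4528 0.0289 0.012 ] [0.5757 0.0625 0.012 ]
cell y dir yaw 0.2638185883831338 0.3175941507513752 [0.4729 0.199  0.012 ]
scene plate [0.4978 0.368  0.012 ] [0.5831 0.0606 0.012 ] [0.4581 0.0298 0.012 ]
guard +y corners [0.499  0.3123 0.095 ] [0.3964 0.2816 0.095 ] scene [0.3987 0.2842 0.095 ] [0.4998 0.3139 0.095 ]
block top [array([0.5581, 0.0896, 0.107 ]), array([0.5648, 0.0622, 0.107 ]), array([0.4601, 0.0327, 0.107 ]), array([0.4535, 0.0588, 0.107 ])]
reset [ 0.4497 -0.1294  0.075 ] [ 0.4696 -0.1861  0.075 ] 0.06012320577496297 yaw 0.33803009754227253
jog [ 0.4657 -0.33    0.075 ] [ 0.4807 -0.3878  0.075 ] 0.05971009717539097 yaw 0.2537938847057779
resetS [ 0.4461 -0.1273  0.075 ] [ 0.4642 -0.182   0.075 ] 0.057603766525294066 yaw 0.31998853561847346
reset corners [array([ 0.4843, -0.0822,  0.055 ]), array([ 0.5264, -0.1953,  0.055 ]), array([ 0.4485, -0.2263,  0.055 ]), array([ 0.4061, -0.1125,  0.055 ])]
cup [ 0.557  -0.1341  0.04  ] [ 0.5569 -0.1312  0.04  ]
screwdriver tip [ 0.4137 -0.2616  0.02  ]
[[ 0.3919 -0.92   -0.0007]
 [-0.92   -0.3919  0.0012]
 [-0.0014  0.0001 -1.    ]]
```

```bash
cat >> h.py <<'E'
from scipy.spatial.transform import Rotation as Ro
def plan(pos,ang):
    """tool-frame dp, rot for TCP pos & vertical tool with tool-x at world angle ang (rad)"""
    o=arm.observe();R=Ro.from_rotvec(o["ee_rot"])
    c,s=np.cos(ang),np.sin(ang)
    T=Ro.from_matrix(np.array([[c,s,0],[s,-c,0],[0,0,-1]]))
    return R.inv().apply(np.array(pos)-o["position"]).round(4),(R.inv()*T).as_rotvec().round(4)
org=np.array([.472,.2135]);ex=np.array([np.cos(.264),np.sin(.264)]);ey=np.array([-ex[1],ex[0]])
def cellp(x,y,z): return [*(org+x*ex+y*ey),z]
E
python3 - <<'E'
from h import *
a=.264-np.pi/2
print(plan([.44,-.1,.23],a));print(plan(cellp(0,.165,.2),a),cellp(0,.165,.2))
print(ray("top",(150,130),.08))
E
```

```text
(array([-0.3601, -0.3656, -0.0035]), array([0.0002, 0.0014, 0.1387]))
(array([-0.7993, -0.5408,  0.0271]), array([0.0002, 0.0014, 0.1387])) [np.float64(0.42894423259894665), np.float64(0.37278339804733696), 0.2]
[0.72893337 0.29002528 0.08      ]
```

```bash
python3 -m pendant '[{"dp":[-0.36,-0.366,0],"rotation":[0,0,0.139],"fingers":1},{"dp":[-0.36,-0.366,0],"rotation":[0,0,0.139],"fingers":1},{"dp":[-0.36,-0.366,0],"rotation":[0,0,0.139],"fingers":1},{"dp":[-0.36,-0.366,0],"rotation":[0,0,0.139],"fingers":1},{"dp":[-0.36,-0.366,0],"rotation":[0,0,0.139],"fingers":1},{"dp":[-0.36,-0.366,0],"rotation":[0,0,0.139],"fingers":1},{"dp":[-0.36,-0.366,0],"rotation":[0,0,0.139],"fingers":1},{"dp":[-0.36,-0.366,0],"rotation":[0,0,0.139],"fingers":1},{"dp":[-0.36,-0.366,0],"rotation":[0,0,0.139],"fingers":1},{"dp":[-0.36,-0.366,0],"rotation":[0,0,0.139],"fingers":1},{"dp":[-0.36,-0.366,0],"rotation":[0,0,0.139],"fingers":1},{"dp":[-0.36,-0.366,0],"rotation":[0,0,0.139],"fingers":1}]' 20
python3 -c "
from h import *
print(plan(cellp(0,.165,.2),.264-np.pi/2),arm.observe())
cv2.imwrite('pics/s1.png',arm.get_image('scene'))"
```

```text
clock: 1.6
position: [0.4398, -0.1016, 0.2264]
ee_rot: [-2.491, 1.914, 0.002]
force: [-0.4, 0.2, -0.5]
width: 0.007
(array([-0.4611, -0.1118,  0.0268]), array([ 0.0008,  0.0011, -0.0031])) {'clock': 1.6, 'joints': array([ 0.32569312,  0.17040051, -0.24784552,  1.95769491,  0.04790546,
        1.02026237, -1.25376318]), 'dq': array([-0.00225242, -0.00040229, -0.00701801, -0.00311772, -0.0020774 ,
       -0.00158189, -0.00412926]), 'joint_efforts': array([-2.47810353e-01, -4.31359506e+01, -1.17865663e+00, -2.96345669e+01,
       -4.68751858e-02, -5.68764692e-02,  1.91137916e-02]), 'position': array([ 0.43984335, -0.10156046,  0.22637385]), 'ee_rot': array([-2.49146001e+00,  1.91362330e+00,  2.17813577e-03]), 'force': array([-0.39709569,  0.23976736, -0.50570493]), 'ft_torque': array([ 0.04312295, -0.02156314,  0.00397253]), 'width': 0.007064081586114485}
```

View pics/s1.png

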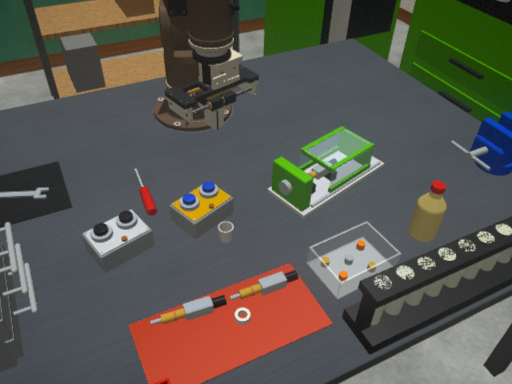

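The gripper is shut above the bench at about pixel (215,100), and everything else is unmoved. Next it goes to a point beyond the guard's end wall.

```bash
python3 -m pendant '[{"dp":[-0.461,-0.112,0.027],"rotation":[0,0,0],"fingers":1},{"dp":[-0.461,-0.112,0.027],"rotation":[0,0,0],"fingers":1},{"dp":[-0.461,-0.112,0.027],"rotation":[0,0,0],"fingers":1},{"dp":[-0.461,-0.112,0.027],"rotation":[0,0,0],"fingers":1},{"dp":[-0.461,-0.112,0.027],"rotation":[0,0,0],"fingers":1},{"dp":[-0.461,-0.112,0.027],"rotation":[0,0,0],"fingers":1},{"dp":[-0.461,-0.112,0.027],"rotation":[0,0,0],"fingers":1},{"dp":[-0.461,-0.112,0.027],"rotation":[0,0,0],"fingers":1},{"dp":[-0.461,-0.112,0.027],"rotation":[0,0,0],"fingers":1},{"dp":[-0.461,-0.112,0.027],"rotation":[0,0,0],"fingers":1},{"dp":[-0.461,-0.112,0.027],"rotation":[0,0,0],"fingers":1}]'
python3 -c "
from h import *
a=.264-np.pi/2
print(plan(cellp(0,.165,.065),a),plan(cellp(0,.125,.065),a),plan(cellp(0,.036,.065),a))
print(arm.observe()['joints'])
cv2.imwrite('pics/s2.png',arm.get_image('scene'))"
```

```text
clock: 3.02
position: [0.4299, 0.3712, 0.1999]
ee_rot: [2.489, -1.916, -0.001]
force: [0.4, -0.5, 0.1]
width: 0.003
(array([-0.0017,  0.0004,  0.1349]), array([ 0.0005,  0.0002, -0.0052])) (array([0.0383, 0.0002, 0.1349]), array([ 0.0005,  0.0002, -0.0052])) (array([ 0.1273, -0.0003,  0.1349]), array([ 0.0005,  0.0002, -0.0052]))
[-0.45137341  0.41547444 -0.48656162  1.71921186  0.21743228  1.06105242
 -2.3215759 ]
```

View pics/s2.png

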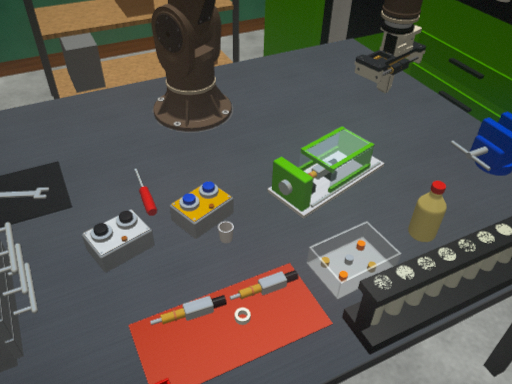

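The gripper is clear beyond the guard, at pixel (390,65). I'll lower it and creep in.

```bash
python3 -m pendant '[{"dp":[0,0,0.06],"rotation":[0,0,-0.005],"fingers":1},{"dp":[0,0,0.12],"rotation":[0,0,-0.005],"fingers":1},{"dp":[0,0,0.135],"rotation":[0,0,-0.005],"fingers":1},{"dp":[0,0,0.135],"rotation":[0,0,-0.005],"fingers":1},{"dp":[0.02,0,0.135],"rotation":[0,0,-0.005],"fingers":1},{"dp":[0.035,0,0.135],"rotation":[0,0,-0.005],"fingers":1},{"dp":[0.045,0,0.135],"rotation":[0,0,-0.005],"fingers":1},{"dp":[0.055,0,0.135],"rotation":[0,0,-0.005],"fingers":1},{"dp":[0.065,0,0.135],"rotation":[0,0,-0.005],"fingers":1},{"dp":[0.075,0,0.135],"rotation":[0,0,-0.005],"fingers":1},{"dp":[0.085,0,0.135],"rotation":[0,0,-0.005],"fingers":1},{"dp":[0.085,0,0.135],"rotation":[0,0,-0.005],"fingers":1}]'
python3 -c "
from h import *
cv2.imwrite('pics/s3.png',arm.get_image('scene'));cv2.imwrite('pics/t3.png',arm.get_image('top'))"
```

```text
clock: 4.58
position: [0.4519, 0.2876, 0.0647]
ee_rot: [2.492, -1.911, 0.0]
force: [-0.0, 0.4, 0.3]
width: 0.008
```

View pics/s3.png

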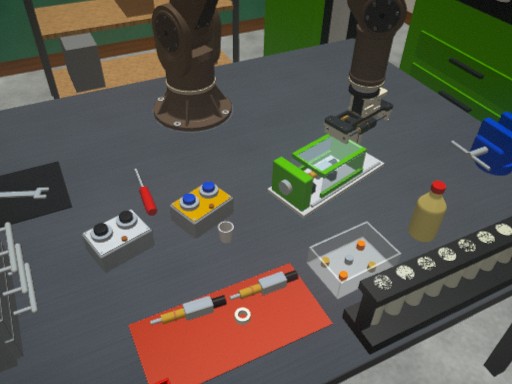

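View pics/t3.png

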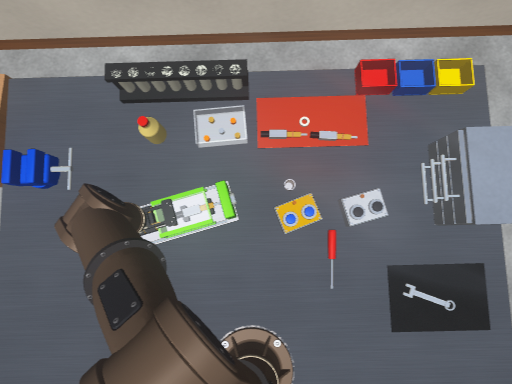

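The guard is moving (its open end is now near pixel (155,205) in the top view). I'll keep pushing, slowly near the end.

```bash
python3 -m pendant '[{"dp":[0.008,0,0],"rotation":[0,0,0],"fingers":1},{"dp":[0.016,0,0],"rotation":[0,0,0],"fingers":1},{"dp":[0.024,0,0],"rotation":[0,0,0],"fingers":1},{"dp":[0.032,0,0],"rotation":[0,0,0],"fingers":1},{"dp":[0.032,0,0],"rotation":[0,0,0],"fingers":1}]'
python3 -m pendant '[{"dp":[0.003,0,0],"rotation":[0,0,0],"fingers":1},{"dp":[0.005,0,0],"rotation":[0,0,0],"fingers":1},{"dp":[0.005,0,0],"rotation":[0,0,0],"fingers":1}]'
python3 -m pendant '[{"dp":[0.003,0,0],"rotation":[0,0,0],"fingers":1},{"dp":[0.004,0,0],"rotation":[0,0,0],"fingers":1},{"dp":[0.004,0,0],"rotation":[0,0,0],"fingers":1}]'
python3 -c "
from h import *
im=arm.get_image('scene');cv2.imwrite('pics/s4.png',cv2.resize(im[80:230,220:420],None,fx=4,fy=4,interpolation=2))"
```

```text
clock: 5.3
position: [0.46, 0.2557, 0.0644]
ee_rot: [2.49, -1.911, 0.001]
force: [0.1, 0.0, -0.2]
width: 0.002
clock: 5.68
position: [0.4609, 0.2526, 0.0645]
ee_rot: [2.493, -1.91, -0.002]
force: [-1.8, 6.5, -2.0]
width: 0.004
clock: 6.05
position: [0.4608, 0.2526, 0.0647]
ee_rot: [-2.495, 1.905, 0.007]
force: [-4.5, 13.1, -4.4]
width: 0.007
```

View pics/s4.png

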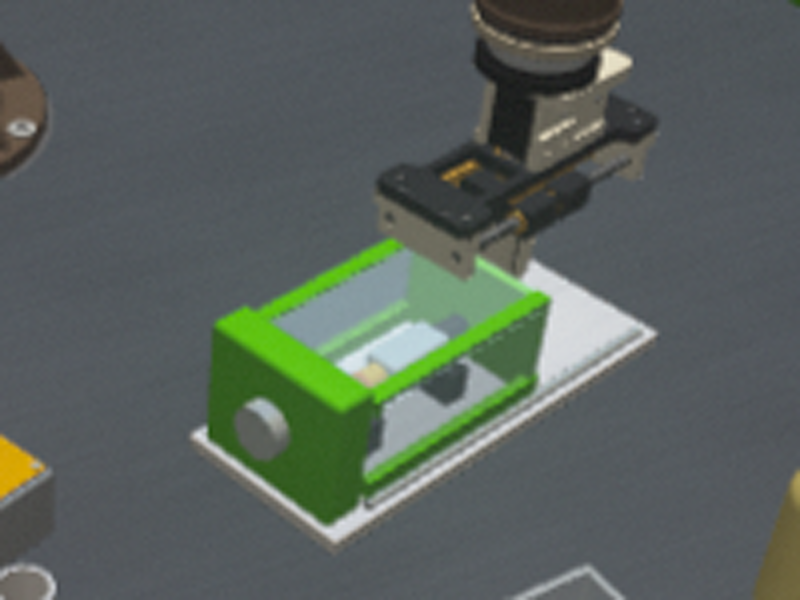

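The force rose to 13 N with no further travel, and the cover meets the green block at (300,350) in the crop. Backing off and up.

```bash
python3 -m pendant '[{"dp":[-0.02,0,0],"rotation":[0,0,0],"fingers":1},{"dp":[-0.05,0,0],"rotation":[0,0,0],"fingers":1},{"dp":[-0.06,0,-0.05],"rotation":[0,0,0],"fingers":1},{"dp":[-0.06,0,-0.11],"rotation":[0,0,0],"fingers":0.1},{"dp":[-0.06,0,-0.17],"rotation":[0,0,0],"fingers":0.1},{"dp":[-0.06,0,-0.17],"rotation":[0,0,0],"fingers":0.1}]'
python3 -c "
from h import *
np.set_printoptions(suppress=True)
a=-(np.pi/2-.34)
print(plan([.459,-.157,.2],a),plan([.44,.0,.22],a),arm.observe()['joints'])
im=arm.get_image('top');cv2.imwrite('pics/t5.png',cv2.resize(im[160:260,120:250],None,fx=6,fy=6,interpolation=2))
im=arm.get_image('scene');cv2.imwrite('pics/s5.png',cv2.resize(im[50:230,220:450],None,fx=3,fy=3,interpolation=2))"
```

```text
clock: 6.85
position: [0.4474, 0.3111, 0.2397]
ee_rot: [-2.488, 1.901, 0.002]
force: [0.2, 0.0, -0.4]
width: 0.281
(array([0.455 , 0.112 , 0.0357]), array([-0.0076,  0.0069, -0.0742])) (array([0.2984, 0.089 , 0.017 ]), array([-0.0076,  0.0069, -0.0742])) [-0.30985619  0.33975485 -0.51611455  1.72640233  0.1816664   1.11343047
 -2.18542399]
```

View pics/t5.png

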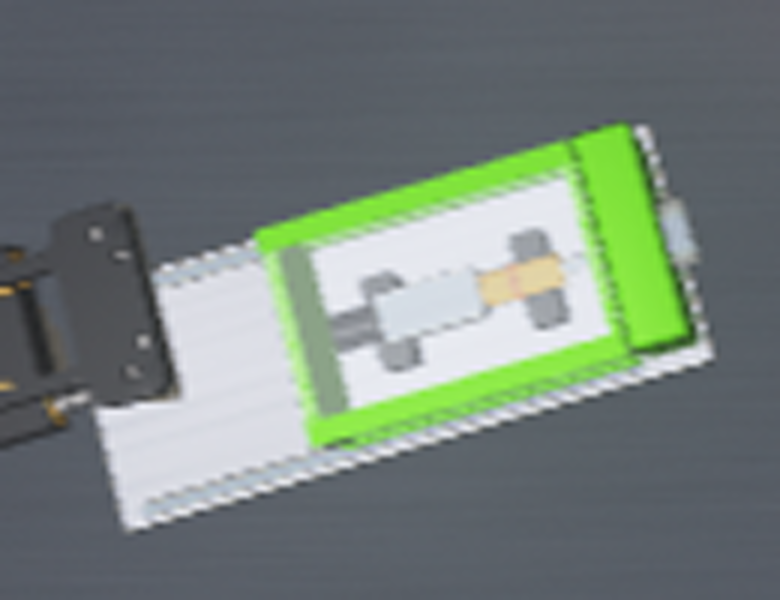

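View pics/s5.png

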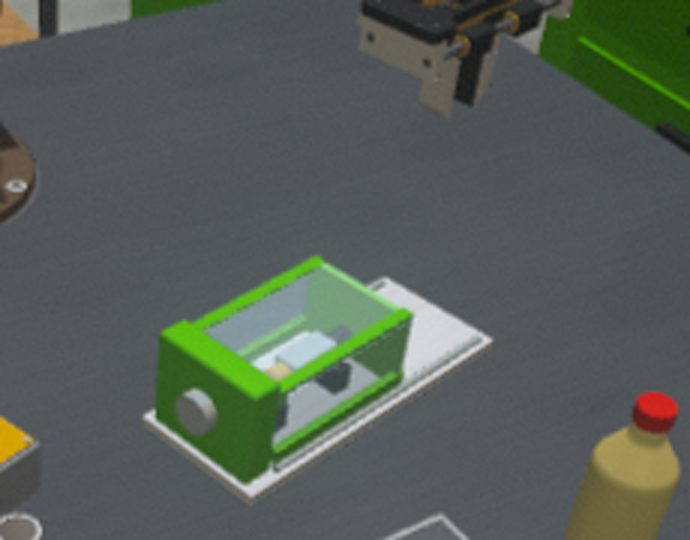

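The guard is shut flush against the block. Now over the reset station.

```bash
python3 -m pendant '[{"dp":[0.455,0.112,0.036],"rotation":[-0.008,0.007,-0.074],"fingers":0.1},{"dp":[0.455,0.112,0.036],"rotation":[-0.008,0.007,-0.074],"fingers":0.1},{"dp":[0.455,0.112,0.036],"rotation":[-0.008,0.007,-0.074],"fingers":0.1},{"dp":[0.455,0.112,0.036],"rotation":[-0.008,0.007,-0.074],"fingers":0.1},{"dp":[0.455,0.112,0.036],"rotation":[-0.008,0.007,-0.074],"fingers":0.1},{"dp":[0.455,0.112,0.036],"rotation":[-0.008,0.007,-0.074],"fingers":0.1},{"dp":[0.455,0.112,0.036],"rotation":[-0.008,0.007,-0.074],"fingers":0.1},{"dp":[0.455,0.112,0.036],"rotation":[-0.008,0.007,-0.074],"fingers":0.1},{"dp":[0.455,0.112,0.036],"rotation":[-0.008,0.007,-0.074],"fingers":0.1},{"dp":[0.455,0.112,0.036],"rotation":[-0.008,0.007,-0.074],"fingers":0.1},{"dp":[0.455,0.112,0.036],"rotation":[-0.008,0.007,-0.074],"fingers":0.1},{"dp":[0.455,0.112,0.036],"rotation":[-0.008,0.007,-0.074],"fingers":0.1}]'
python3 -c "
from h import *
np.set_printoptions(suppress=True)
a=-(np.pi/2-.34)
print(plan([.459,-.157,.1],a))
im=arm.get_image('scene');cv2.imwrite('pics/s6.png',cv2.resize(im[50:250,120:300],None,fx=3,fy=3,interpolation=2))"
```

```text
clock: 8.45
position: [0.457, -0.1582, 0.1972]
ee_rot: [2.56, -1.807, -0.004]
force: [-0.4, -0.1, -0.6]
width: 0.447
(array([-0.0007, -0.003 ,  0.0972]), array([ 0.0077, -0.0024,  0.0014]))
```

View pics/s6.png

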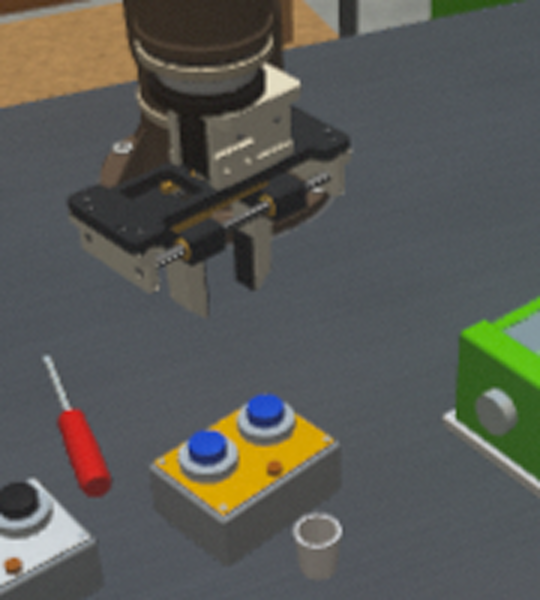

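```bash
python3 -m pendant '[{"dp":[-0.001,-0.003,0.05],"rotation":[0.008,-0.002,0.001],"fingers":0.1},{"dp":[-0.001,-0.003,0.09],"rotation":[0.008,-0.002,0.001],"fingers":0.1},{"dp":[-0.001,-0.003,0.102],"rotation":[0.008,-0.002,0.001],"fingers":0.1},{"dp":[-0.001,-0.003,0.102],"rotation":[0.008,-0.002,0.001],"fingers":0.1}]'
python3 -c "
from h import *
np.set_printoptions(suppress=True)
im=arm.get_image('scene');cv2.imwrite('pics/s7.png',cv2.resize(im[135:235,155:255],None,fx=6,fy=6,interpolation=2))
o=arm.observe();R=Ro.from_rotvec(o['ee_rot']).as_matrix();c=arm.camera_params('scene')
for x in(-.0425,-.0395,-.03,-.0205,.0205,.03,.0395):
  for y in(-.0095,.0095):
    p=o['position']+R@[x,y,0];q=cv2.projectPoints(p,c['rvec'],c['tvec'],c['camera_matrix'],None)[0].ravel();print(x,y,((q+.5-[155,135])*6).round(0))
"
```

```text
clock: 9.0
position: [0.4589, -0.1567, 0.0953]
ee_rot: [2.566, -1.813, -0.0]
force: [0.8, -0.7, 0.7]
width: 0.451
-0.0425 -0.0095 [358. 263.]
-0.0425 0.0095 [325. 241.]
-0.0395 -0.0095 [352. 266.]
-0.0395 0.0095 [319. 244.]
-0.03 -0.0095 [334. 277.]
-0.03 0.0095 [301. 255.]
-0.0205 -0.0095 [316. 288.]
-0.0205 0.0095 [283. 266.]
0.0205 -0.0095 [234. 338.]
0.0205 0.0095 [201. 315.]
0.03 -0.0095 [215. 350.]
0.03 0.0095 [182. 326.]
0.0395 -0.0095 [195. 362.]
0.0395 0.0095 [163. 338.]
```

View pics/s7.png

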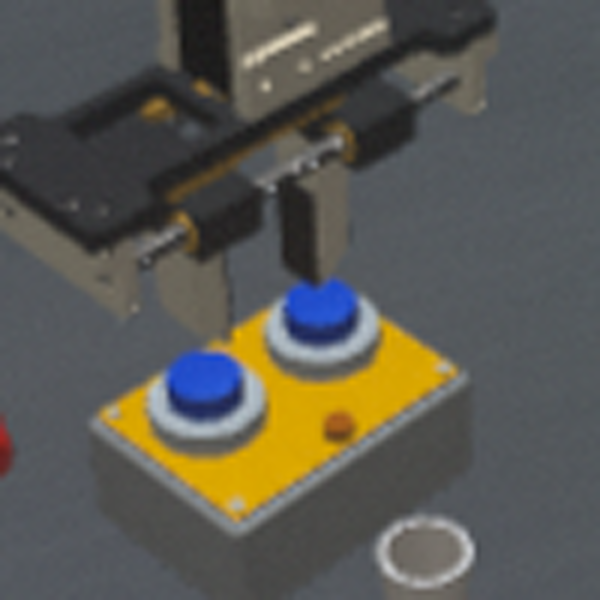

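The fingertips are tapered (outer edges higher), with the lowest points on the inner sides at (318,288) and (228,340). I'll open to about 54 mm so those points land on the button centres.

```bash
python3 -m pendant '[{"dp":[0,0,0],"rotation":[0,0,0],"fingers":-0.18},{"dp":[0,0,0],"rotation":[0,0,0],"fingers":-0.18},{"dp":[0,0,0.005],"rotation":[0,0,0],"fingers":-0.18},{"dp":[0,0,0.01],"rotation":[0,0,0],"fingers":-0.18},{"dp":[0,0,0.014],"rotation":[0,0,0],"fingers":-0.18},{"dp":[0,0,0.014],"rotation":[0,0,0],"fingers":-0.18}]'
python3 -c "
from h import *
np.set_printoptions(suppress=True)
a=-(np.pi/2-.34)
print(plan([.4585,-.157,.075],a))
im=arm.get_image('scene');cv2.imwrite('pics/s8.png',cv2.resize(im[135:235,155:255],None,fx=6,fy=6,interpolation=2))"
```

```text
clock: 9.8
position: [0.4593, -0.1569, 0.0817]
ee_rot: [-2.566, 1.813, -0.001]
force: [0.2, -0.7, 0.2]
width: 0.591
(array([-0.0001,  0.0008,  0.0067]), array([-0.0004, -0.0004,  0.0004]))
```

View pics/s8.png

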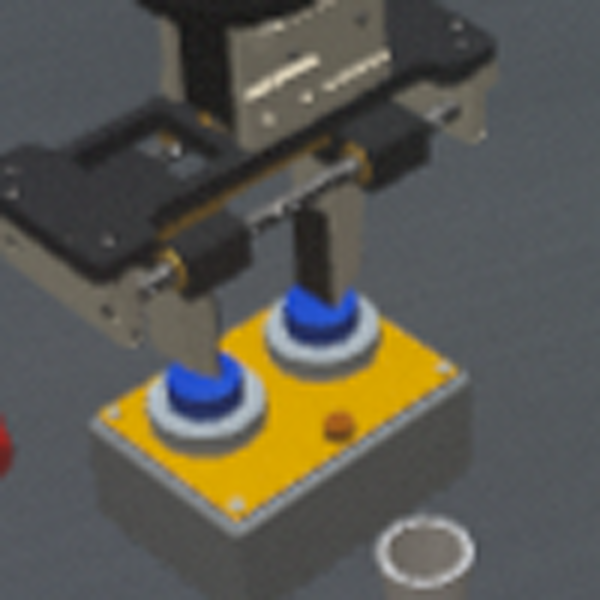

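Both tips are above the blue button centres (about (320,305) and (205,378)). Pressing slowly.

```bash
python3 -m pendant '[{"dp":[0,0.001,0.004],"rotation":[0,0,0],"fingers":-0.18},{"dp":[0,0.001,0.006],"rotation":[0,0,0],"fingers":-0.18},{"dp":[0,0.001,0.008],"rotation":[0,0,0],"fingers":-0.18},{"dp":[0,0.001,0.01],"rotation":[0,0,0],"fingers":-0.18},{"dp":[0,0.001,0.01],"rotation":[0,0,0],"fingers":-0.18}]'
python3 -c "
from h import *
np.set_printoptions(suppress=True)
print(arm.observe()['force'],arm.observe()['ft_torque'])
im=arm.get_image('scene');cv2.imwrite('pics/s9.png',cv2.resize(im[135:235,155:255],None,fx=6,fy=6,interpolation=2))"
```

```text
clock: 10.48
position: [0.4592, -0.1572, 0.0723]
ee_rot: [-2.565, 1.812, -0.003]
force: [0.8, 0.1, 7.3]
width: 0.593
[0.82674718 0.09551705 7.32018474] [ 0.17841733 -0.06003923  0.02439217]
```

View pics/s9.png

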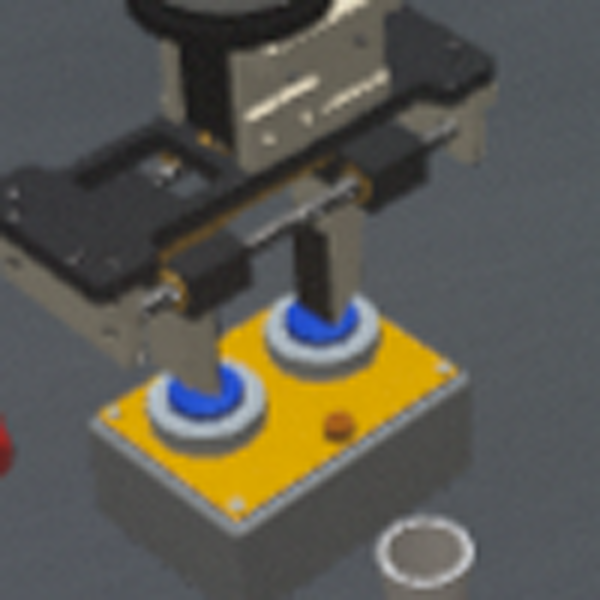

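Both buttons are moving together, 7.3 N total. Going on to the hard stop.

```bash
python3 -m pendant '[{"dp":[0,0,0.003],"rotation":[0,0,0],"fingers":-0.18},{"dp":[0,0,0.005],"rotation":[0,0,0],"fingers":-0.18},{"dp":[0,0,0.005],"rotation":[0,0,0],"fingers":-0.18}]'
python3 -c "
from h import *
print(arm.observe()['force'],arm.observe()['ft_torque'])
im=arm.get_image('scene');cv2.imwrite('pics/s10.png',cv2.resize(im[135:235,155:255],None,fx=6,fy=6,interpolation=2))"
```

```text
clock: 10.9
position: [0.4594, -0.1573, 0.0706]
ee_rot: [-2.566, 1.813, -0.006]
force: [-15.1, 4.0, 55.0]
width: 0.589
[-15.05290846   4.03991866  55.04440862] [ 1.0717377   3.39440269 -0.00670781]
```

View pics/s10.png

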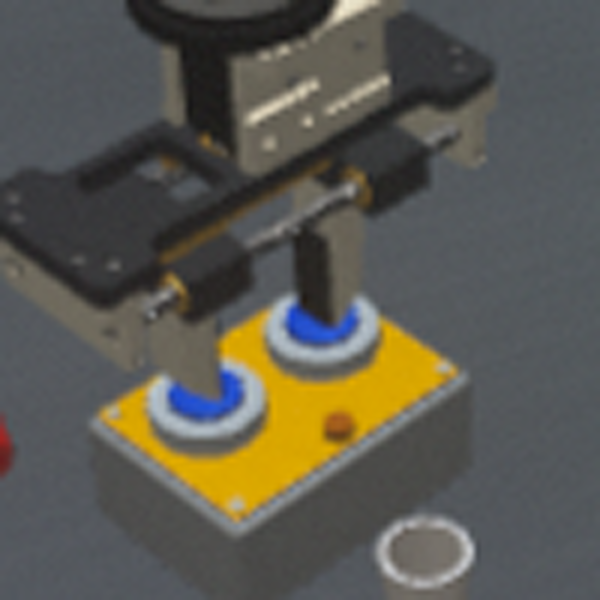

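Hard stop reached, with both buttons flush with their collars. I'll ease the force a little and hold.

```bash
python3 -m pendant '[{"dp":[0,0,0.0015],"rotation":[0,0,0],"fingers":-0.18},{"dp":[0,0,0.0015],"rotation":[0,0,0],"fingers":-0.18},{"dp":[0,0,0.0015],"rotation":[0,0,0],"fingers":-0.18}]'
```

```text
clock: 11.32
position: [0.4593, -0.1572, 0.0709]
ee_rot: [2.565, -1.813, 0.008]
force: [-9.1, 2.6, 32.5]
width: 0.592
```

```bash
python3 -m pendant '[{"dp":[0,0,0.0015],"rotation":[0,0,0],"fingers":-0.18},{"dp":[0,0,0.0015],"rotation":[0,0,0],"fingers":-0.18},{"dp":[0,0,0.0015],"rotation":[0,0,0],"fingers":-0.18},{"dp":[0,0,0.0015],"rotation":[0,0,0],"fingers":-0.18},{"dp":[0,0,0.0015],"rotation":[0,0,0],"fingers":-0.18},{"dp":[0,0,0.0015],"rotation":[0,0,0],"fingers":-0.18},{"dp":[0,0,0.0015],"rotation":[0,0,0],"fingers":-0.18},{"dp":[0,0,0.0015],"rotation":[0,0,0],"fingers":-0.18},{"dp":[0,0,0.0015],"rotation":[0,0,0],"fingers":-0.18},{"dp":[0,0,0.0015],"rotation":[0,0,0],"fingers":-0.18},{"dp":[0,0,0.0015],"rotation":[0,0,0],"fingers":-0.18},{"dp":[0,0,0.0015],"rotation":[0,0,0],"fingers":-0.18}]'
python3 -c "
from h import *
print(arm.observe()['force'])
im=arm.get_image('scene');cv2.imwrite('pics/s11.png',cv2.resize(im[135:235,155:255],None,fx=6,fy=6,interpolation=2))"
python3 -m pendant '[{"dp":[0,0,0.0015],"rotation":[0,0,0],"fingers":-0.18},{"dp":[0,0,0.0015],"rotation":[0,0,0],"fingers":-0.18},{"dp":[0,0,0.0015],"rotation":[0,0,0],"fingers":-0.18},{"dp":[0,0,0.0015],"rotation":[0,0,0],"fingers":-0.18},{"dp":[0,0,0.0015],"rotation":[0,0,0],"fingers":-0.18},{"dp":[0,0,0.0015],"rotation":[0,0,0],"fingers":-0.18},{"dp":[0,0,0.0015],"rotation":[0,0,0],"fingers":-0.18},{"dp":[0,0,0.0015],"rotation":[0,0,0],"fingers":-0.18},{"dp":[0,0,0.0015],"rotation":[0,0,0],"fingers":-0.18},{"dp":[0,0,0.0015],"rotation":[0,0,0],"fingers":-0.18},{"dp":[0,0,0.0015],"rotation":[0,0,0],"fingers":-0.18},{"dp":[0,0,0.0015],"rotation":[0,0,0],"fingers":-0.18}]'
```

```text
clock: 12.82
position: [0.4593, -0.1572, 0.071]
ee_rot: [2.565, -1.813, 0.009]
force: [-7.0, 2.6, 28.5]
width: 0.596
[-7.01040264  2.60838617 28.45368417]
clock: 14.38
position: [0.4593, -0.1572, 0.071]
ee_rot: [2.565, -1.813, 0.01]
force: [-6.4, 1.4, 27.3]
width: 0.588
```

View pics/s11.png

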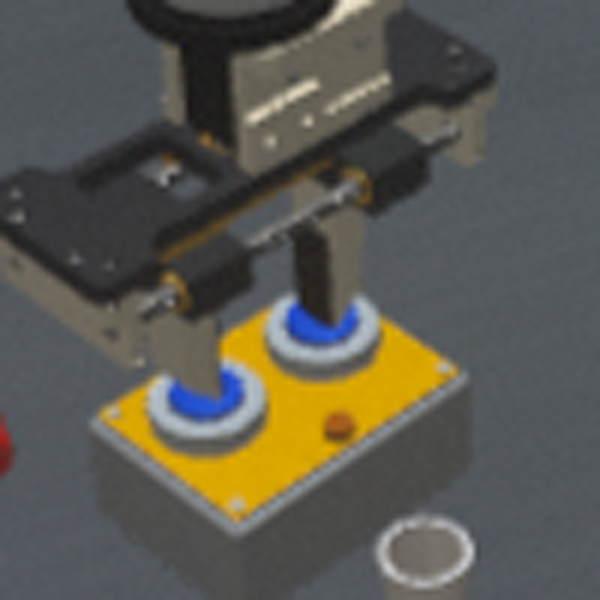

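Both buttons stay flush, held about 3.5 s. Releasing straight up.

```bash
python3 -m pendant '[{"dp":[0,0,-0.01],"rotation":[0,0,0],"fingers":-0.18},{"dp":[0,0,-0.03],"rotation":[0,0,0],"fingers":-0.18},{"dp":[0,0,-0.08],"rotation":[0,0,0],"fingers":-0.18},{"dp":[0,0,-0.13],"rotation":[0,0,0],"fingers":-0.18},{"dp":[0,0.05,-0.15],"rotation":[0,0,0],"fingers":-0.18},{"dp":[0,0.08,-0.15],"rotation":[0,0,0],"fingers":-0.18},{"dp":[0,0.08,-0.15],"rotation":[0,0,0],"fingers":-0.18},{"dp":[0,0.08,-0.15],"rotation":[0,0,0],"fingers":-0.18}]'
python3 -c "
from h import *
o=arm.observe();print(o['force'],abs(o['dq']).max())
a=arm.get_image('top');b=arm.get_image('scene')
cv2.imwrite('pics/t12.png',a);cv2.imwrite('pics/s12.png',b)
d=cv2.absdiff(b,cv2.imread('pics/scene0.png')).max(2);cv2.imwrite('pics/d12.png',d)"
```

```text
clock: 15.38
position: [0.3836, -0.183, 0.2207]
ee_rot: [2.565, -1.813, 0.01]
force: [-0.5, 0.6, 0.7]
width: 0.591
[-0.5410114   0.62496355  0.65153061] 0.013320702648842038
```

View pics/s12.png

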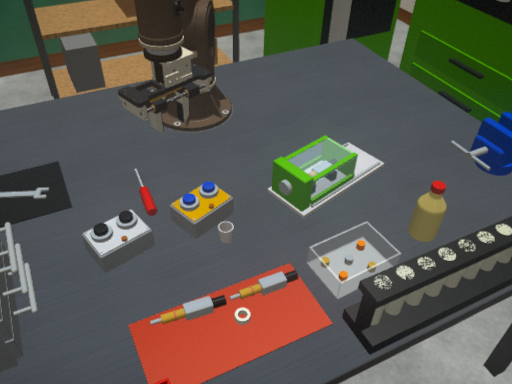

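View pics/d12.png

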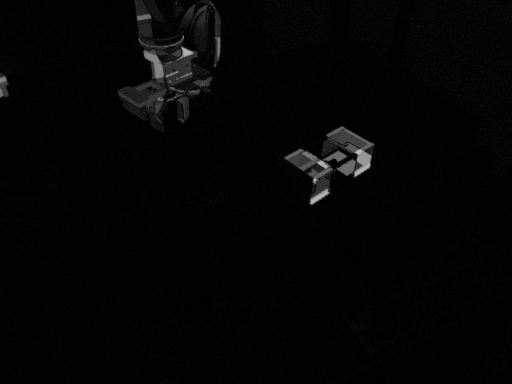

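View pics/t12.png

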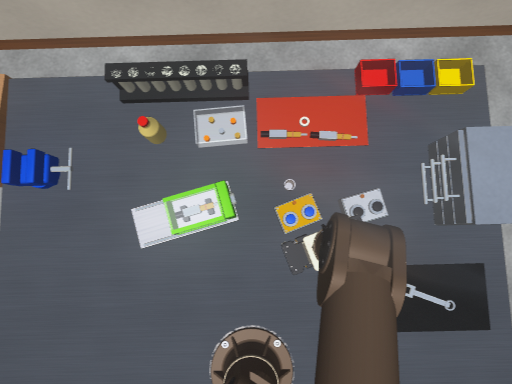

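The difference image against the start shows only the guard (300–370, 130–200) and the arm changed. The blue buttons at (189,201) and (208,188) are back up, and the gripper is clear at 0.22 m. Handing in.

```bash
python3 -c "
from cell import arm
print(arm.sign_off())"
```

```text
the job is handed in; nothing more can be done
None
```

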